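# Dial the code of the reagent chest and draw its bolt

### The job

Unlock the reagent chest on the lab bench: roll its three thumbwheels, from left to right as seen from the robot, to the code 6-2-7, pressing each only lightly with a fingertip, and then slide the bolt on its lid fully to the left, to its stop, leaving the code as dialled. Do not force the lock, and leave the other things on the bench where they are.

Things in the scene. Friction and masses are not known exactly. Their poses are not given: they have to be found in the camera images.
- chest: grey steel chest fixed to the bench, 204 x 284 mm, 90 mm high; origin at the centre of its underside, x away from the robot at yaw 0, y left, z up. On its lid a dark lock housing, 100 (x) x 170 mm (y), centred at x = 25 mm, top at z = 112 mm; from it three white thumbwheels stand out about 16 mm, 42 mm apart along y. Delicate: never load any part of it with more than 18 N.
- wheel_left (a joint): left wheel's angle (rad): digit d is read at d x 0.6283, from 0 (reads 0) to 5.655 (reads 9), stops just beyond. It grows as the wheel's top is rolled away from the robot (chest +x); one digit is 17.6 mm of rim. Ten clicks: let go near a digit, it snaps to it (left midway, it can stay there). Passing a click takes about 1.5 N along the rim, held by friction of the press. Code digit: 6.
- wheel_mid (a joint): middle wheel's angle (rad), same scale and clicks as the left wheel: digit d at d x 0.6283, growing as its top is rolled towards chest +x. Code digit: 2.
- wheel_right (a joint): right wheel's angle (rad), same scale and clicks as the left wheel: digit d at d x 0.6283, growing as its top is rolled towards chest +x. Code digit: 7.
- wheel_left_top (a point): nominal top of the left wheel's rim, a point fixed to the chest at x = 25, y = 42, z = 128 mm. The wheel: an upright smooth-rimmed disc, radius 28, 22 mm wide, axle along chest y. It reads the digit at its top, between the white index ridges. Its worn seat makes the real wheel stand up to 3.5 mm higher or lower than this point, unmeasured: feel for it.
- wheel_mid_top (a point): nominal top of the middle wheel's rim (chest x = 25, y = 0, z = 128 mm); same wheel and the same hidden height error of its own, up to 3.5 mm. All three axles are sprung downward: a wheel begins to give at about 1 N and then yields 1 mm per 6 N, to a hard stop after 4 mm.
- wheel_right_top (a point): nominal top of the right wheel's rim (chest x = 25, y = -42, z = 128 mm); same wheel, spring and hidden height error of its own, up to 3.5 mm.
- bolt (a joint): travel of the bolt (m) to the left (chest's +y): 0 shut, 0.026 fully drawn, where it meets a rubbery stop (2.5 N more per mm beyond, hard at 0.032). It slides stiffly, with about 2 N plus 25 N per m/s, and stays where it is left. Inside, it is blocked after about 3 mm unless all three wheels show the code.
- bolt_grip (a point): centre of the top face of the bolt's grip: an upright steel block 24 mm (chest x) x 14 mm (chest y) x 28 mm high, its top 118 mm above the bench and its foot at the lid (90 mm). Moves with the bolt; shut it is at chest x = -70, y = -14 mm, and may be pushed from its right (-y) side or pinched across x or y.
- bottle: bystander: round amber jar with black cap, 62 mm across, 120 mm high, standing beside the chest; origin at the centre of its underside.
- tip_box: bystander: blue box with clear lid, 85 x 120 x 72 mm; origin at the centre of its underside.
- tube_block: bystander: red tube block, 90 x 140 x 30 mm with a few white caps standing 8 mm above; origin at the centre of its underside.

How it is judged:
By the outcome, as a careful person would: the job done as asked, in the order asked, and still so for the second after the job is handed in, with the robot touching nothing.
It also fails if it takes over 64 s, if anything falls off the work surface, if the arm or the gripper's body presses on something with over 40 N, if the wrist force passes 120 N, or if a joint passes its speed limit or range.

### The arm

A 7-joint arm with a two-finger parallel gripper is mounted at the origin on the work surface. World frame = base frame: x ahead of the robot, y to its left, z up, the work surface at z = 0. Lengths are in m, angles in rad, forces in N, time in s.
With the tool pointing down it reaches from about 0.4 to 0.85 m from the base axis. Payload 4.4 kg.
Tool frame: the origin (TCP) lies on the centre line of the jaws, within the pads' length; the fingertips stand 17 mm ahead of it and the grasp point (between the pads) lies 2 mm behind it; x points along the fingers, y is the direction in which the jaws open and shut, and the axes are right-handed (so a half turn about x gives the same grasp; the last joint's range is limited). The gripper opens to 94 mm and grips with 3 to 60 N. Pads are 16 mm wide; open, the fingers measure 119 mm over their backs; the gripper's body (75 mm by 177 mm) begins 78 mm behind the grasp point.
Start: joints at [-1.356, 0.628, 0.038, 1.517, -0.027, 0.996, -0.02], TCP at [0.18, 0.625, 0.222] pointing down, gripper open.
Joint ranges: [-3.06, 3.06], [-0.37, 2.12], [-1.25, 1.32], [0.18, 2.47], [-1.1, 4.24], [0.23, 1.98], [-2.94, 2.94]. Speed limits (rad/s): [2.57, 2.57, 3.14, 3.14, 3.14, 3.14, 3.14].

### API

Orientations are given as a unit quaternion [x, y, z, w].
In Python, from rig import ctrl gives the robot as it stands.
- The arm moves only by the tool carry_out, never from a script. Its argument "deltas" is a list that holds one entry, the list of rows, each a list of 7 numbers: the shift along the tool's x, y, z scaled (see below), then the turn, a rotation vector about the tool's x, y, z scaled (see below), then the closure, from 0 (fully open) to 1 (shut). In form: [[[tx, ty, tz, rx, ry, rz, gripper], ...]]. A call has 1 to 12 rows; each row is the pose to reach, as a shift and turn from the pose commanded when the call began, along the tool's axes at that moment; what a row does not reach only later rows make up. The controller multiplies each number of a shift by 100 mm and each number of a turn by pi/2 rad. A row lasts 1/10 s, in which the tool goes at most 50 mm and 8.59 degrees, less where a joint would pass 70% of its speed; a pose out of reach is approached as far as the arm can. A call with a number of a shift or a turn outside -1 to 1 is refused whole. A call with a gripper value outside its range is refused whole. The fingers move at their own pace and stop on an object; the grip force is fixed at half the most. Time passes only in rows, so rows that repeat a pose let the fingers close. It gives the time, the measured TCP pose, the force and the opening at its end, in the units of the state.
- ctrl.get_state(): the state, without advancing time (a new reading comes with each control period).
- ctrl.capture(name): name is "scene" or "top"; returns (picture, depth): 400x640x3 uint8, blue, green, red; 400x640 float32, m along the optical axis (not along the pixel's ray), 0 where there is no reading.
- ctrl.camera_params(name): a dict with "fx", "fy", "cx", "cy" (pixels), "k1" (the pictures are not rectified: a ray, as slopes to the right and down, at radius r is drawn at 1 + k1 r^2 times it, then the intrinsics apply), "cam_to_world" (4x4, takes a point from camera to world coordinates). Camera axes: x right, y down, z forward; pixel columns grow to the right and rows downward; lengths in m; the calibration is good to about 2 mm. A picture is of the moment at which its call begins. camera_params takes no time and is no camera call.
- ctrl.sign_off(): hands the job in, once; it reports no verdict.
The state is a dict: "t": time; "qpos": joint angles; "joint_velocities": joint speeds; "effort": joint torques, N m; "ee_pos": TCP position; "eef_rot": TCP orientation; "contact_force": force on the tool from outside, world axes, zero at the start; "wrist_torque": the same for the moment, N m; "width": opening from 0.0 (shut) to 1.0 (fully open).
Only numpy, scipy, OpenCV 4.12 (cv2) and the standard library are available. Lean on these libraries where they do the work, as an engineer would, in place of code of your own. Each camera call takes 0.05 s, during which the arm holds its last target.

## Working session

There is one attempt and no reset: what is moved stays moved. The work goes in short steps, Python scripts to look and compute and a tool call to move; the robot and the scene stay as the last step left them, time stands still between calls to the robot, and variables do not carry over. Pictures are saved under pics/ and viewed, and the job is handed in when it is done.

Besides the shell and the picture viewer there is one more tool, called after "Call:" in YAML: its name, and indented under it one key for each argument. carry_out: Moves the arm, as the interface text tells. Shifts and turns lie within -1 to 1; 1 stands for 100 mm of shift or pi/2 rad of turn. Its arguments: {"type":"object","properties":{"deltas":{"type":"array","items":{"type":"array","items":{"type":"array","items":{"type":"number","minimum":-1,"maximum":1}}}}},"required":["deltas"]}

```bash
ls; mkdir -p pics; python3 - <<'E'
from rig import ctrl
import cv2,json,numpy as np
s=ctrl.get_state();print({k:np.round(v,4).tolist() for k,v in s.items()})
for n in("scene","top"):
    im,d=ctrl.capture(n);cv2.imwrite(f"pics/{n}0.png",im);np.save(f"pics/{n}0.npy",d)
    p=ctrl.camera_params(n);print(n,{k:np.round(v,4).tolist() for k,v in p.items()})
E
```

```text
pics
{'t': 0.0, 'qpos': [-1.3558, 0.6293, 0.0384, 1.5183, -0.027, 0.9963, -0.02], 'joint_velocities': [0.0008, -0.0001, 0.0009, 0.0012, -0.0007, 0.0025, -0.0002], 'effort': [-0.0005, -54.9731, 1.1435, -18.6628, -0.0523, 0.0238, 0.0002], 'ee_pos': [0.1799, 0.624, 0.2216], 'eef_rot': [0.0983, 0.7002, -0.0996, 0.7001], 'contact_force': [-1.0236, -0.4554, 0.5417], 'wrist_torque': [-0.0251, -0.0205, -0.0074], 'width': 1.0058}
scene {'fx': 456.1984, 'fy': 456.1984, 'cx': 319.3414, 'cy': 202.3133, 'k1': -0.0024, 'cam_to_world': [[0.7612, 0.4549, -0.4622, 1.1599], [0.6482, -0.512, 0.5637, -0.6373], [0.0197, -0.7287, -0.6846, 0.9219], [0.0, 0.0, 0.0, 1.0]]}
top {'fx': 451.1662, 'fy': 451.1662, 'cx': 323.9829, 'cy': 191.3876, 'k1': -0.1234, 'cam_to_world': [[-0.0186, -0.986, 0.1659, 0.4268], [-0.9996, 0.0145, -0.0258, 0.0302], [0.0231, -0.1663, -0.9858, 1.1532], [0.0, 0.0, 0.0, 1.0]]}
```

View pics/scene0.png

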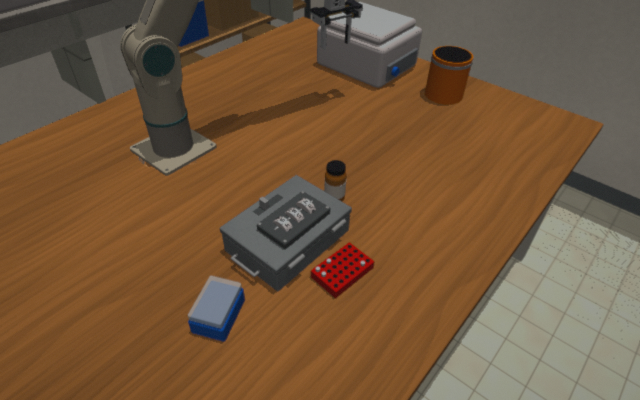

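View pics/top0.png

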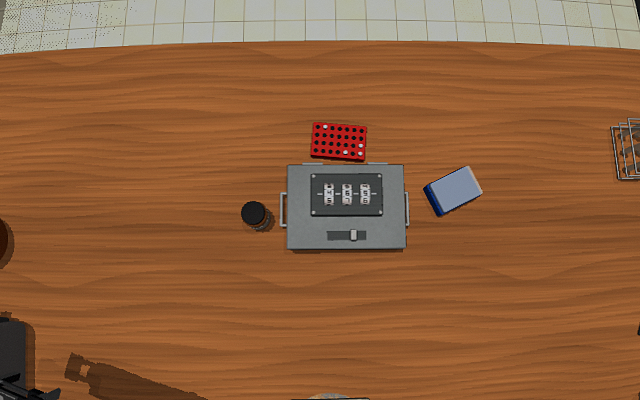

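The scene view shows the chest near (287,228). In the top view, the chest spans about (287–407, 165–250), the wheels are at (329/347/365,194) and the grip is at (353,235). The jar is at left (254,213), the tip box at right and the tube block beyond. Next I'll enlarge it.

```bash
cat > h.py <<'E'
import numpy as np,cv2
from rig import ctrl
def pix2world(n,uv,z=None,depth=None):
    p=ctrl.camera_params(n);K=np.array([[p['fx'],0,p['cx']],[0,p['fy'],p['cy']],[0,0,1]])
    r=cv2.undistortPoints(np.array(uv,float).reshape(-1,1,2),K,np.array([p['k1'],0,0,0.])).reshape(-1,2)
    T=np.array(p['cam_to_world']);ray=np.c_[r,np.ones(len(r))]@T[:3,:3].T
    z=np.broadcast_to(z,(len(r),))
    t=(z-T[2,3])/ray[:,2]
    return T[:3,3]+ray*t[:,None]
def world2pix(n,P):
    p=ctrl.camera_params(n);K=np.array([[p['fx'],0,p['cx']],[0,p['fy'],p['cy']],[0,0,1]])
    T=np.linalg.inv(np.array(p['cam_to_world']))
    q,_=cv2.projectPoints(np.array(P,float).reshape(-1,1,3),cv2.Rodrigues(T[:3,:3])[0],T[:3,3],K,np.array([p['k1'],0,0,0.]))
    return q.reshape(-1,2)
def crop(n,im,x0,y0,x1,y1,s,name):
    c=cv2.resize(im[y0:y1,x0:x1],None,fx=s,fy=s,interpolation=cv2.INTER_CUBIC);cv2.imwrite(name,c)
E
python3 - <<'E'
from h import *
im=cv2.imread('pics/top0.png');crop(0,im,280,155,415,256,5.9,'pics/topc.png')
crop(0,im,310,172,385,217,10,'pics/topw.png')
im=cv2.imread('pics/scene0.png');crop(0,im,255,180,345,250,8.5,'pics/scw.png')
E
```

```text
(no output)
```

View pics/topc.png

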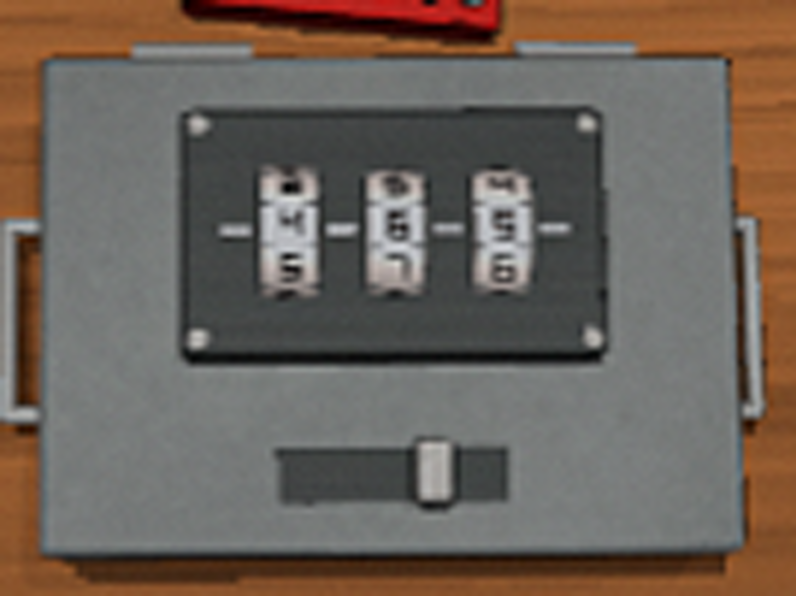

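View pics/topw.png

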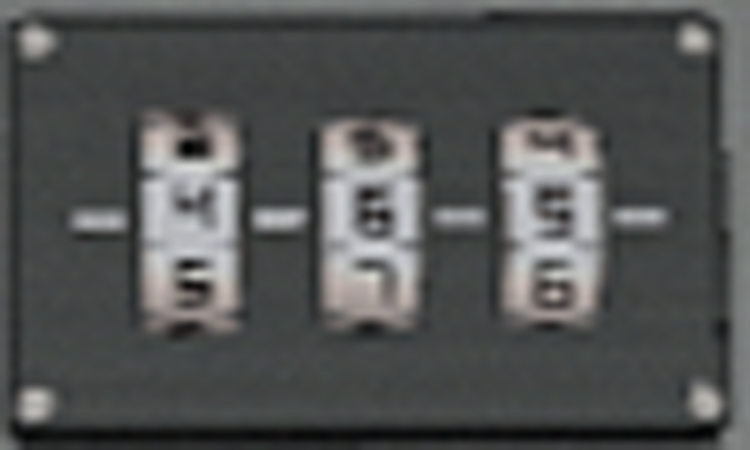

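View pics/scw.png

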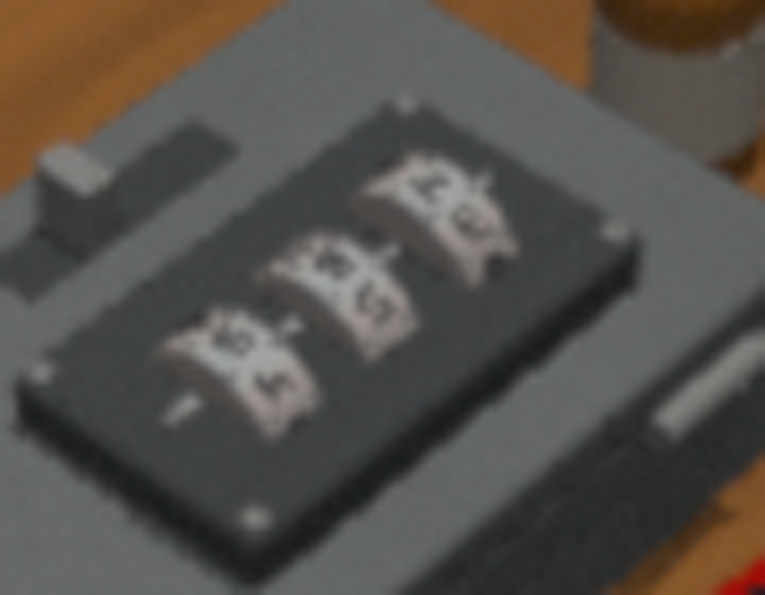

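```bash
cat > m.py <<'E'
from h import *
from scipy.optimize import least_squares
lid=np.array([[102,142],[102,-142],[-102,-142],[-102,142]])/1e3
hs=np.array([[75,85],[75,-85],[-25,-85],[-25,85]])/1e3
body=np.vstack([np.c_[lid,[.09]*4],np.c_[hs,[.112]*4],[[-.07,-.014,.118]]])
ut=np.array([[45,60],[726,60],[742,550],[42,552],[184,108],[600,108],[604,350],[184,352],[435,470]])/5.9+[280,155]
def P(p):
    c,s=np.cos(p[2]),np.sin(p[2]);R=np.array([[c,-s,0],[s,c,0],[0,0,1]]);return body@R.T+[p[0],p[1],0]
f=lambda p:(world2pix('top',P(p))-ut).ravel()
r=least_squares(f,[.55,-.05,0],loss='soft_l1');print(r.x,np.round(f(r.x).reshape(-1,2),1).tolist())
p=r.x
np.save('pose.npy',p)
q=world2pix('scene',P(p))
im=cv2.imread('pics/scene0.png');s=5
c=cv2.resize(im[170:290,210:360],None,fx=s,fy=s,interpolation=cv2.INTER_CUBIC)
for u,v in q: cv2.circle(c,(int((u+.5-210)*s),int((v+.5-170)*s)),4,(0,255,255),1)
cv2.imwrite('pics/scproj.png',c)
im=cv2.imread('pics/top0.png')
crop(0,im,318,180,378,210,13,'pics/topw2.png')
E
python3 m.py
```

```text
[ 0.57001043 -0.05007353 -0.01410451] [[-0.7, -1.1], [0.8, -1.0], [0.9, 0.2], [-0.9, 0.5], [-0.7, -0.2], [0.6, -0.1], [1.0, 0.8], [-0.7, 0.7], [-0.1, -0.3]]
```

View pics/scproj.png

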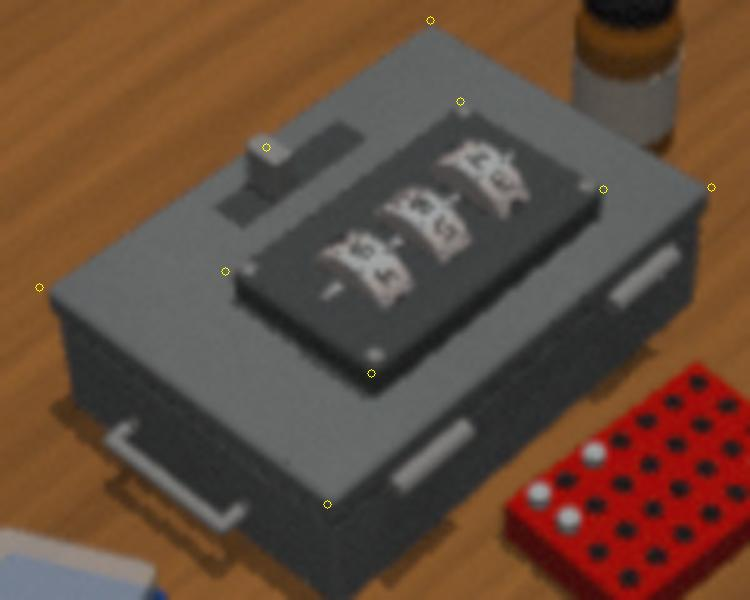

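View pics/topw2.png

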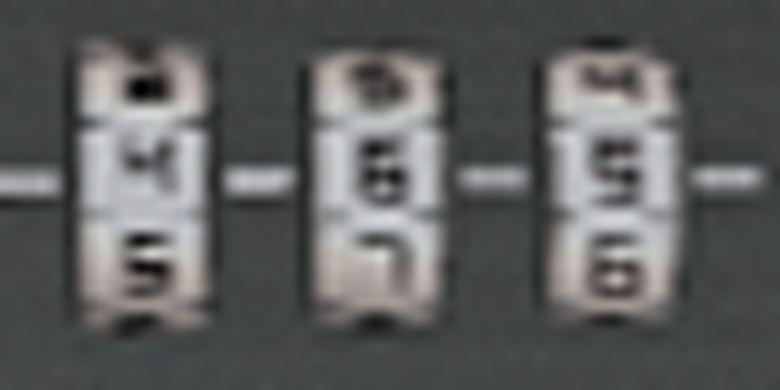

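```bash
sed -i 's#/5.9+\[280,155\]#/5.9+[279.58,154.58]#' m.py; python3 m.py; cat > unwrap.py <<'E'
from h import *
import sys
def unwrap(n,im,p,rad=.028):
    c,s=np.cos(p[2]),np.sin(p[2]);R=np.array([[c,-s,0],[s,c,0],[0,0,1]])
    out=[]
    for y in(42,0,-42):
        th=np.linspace(-1.2,1.2,240) # + = toward robot
        yy=np.linspace(.013,-.013,110)
        T,Y=np.meshgrid(th,yy,indexing='ij')
        B=np.stack([.025-rad*np.sin(T),y/1e3+Y,.100+rad*np.cos(T)],-1).reshape(-1,3)@R.T+[p[0],p[1],0]
        q=world2pix(n,B).reshape(240,110,2).astype(np.float32)
        out.append(cv2.remap(im,q[...,0],q[...,1],cv2.INTER_CUBIC)); out.append(np.zeros((240,10,3),np.uint8))
    return np.hstack(out)
if __name__=='__main__':
    p=np.load('pose.npy')
    a=unwrap('top',cv2.imread(sys.argv[1]),p);b=unwrap('scene',cv2.imread(sys.argv[2]),p)
    cv2.imwrite(sys.argv[3],np.hstack([a,b]))
E
python3 unwrap.py pics/top0.png pics/scene0.png pics/unw0.png
```

```text
[ 0.57102224 -0.04910695 -0.01401942] [[-0.6, -1.1], [0.8, -0.9], [0.9, 0.2], [-0.9, 0.5], [-0.7, -0.2], [0.6, -0.1], [1.0, 0.8], [-0.7, 0.7], [-0.1, -0.3]]
```

View pics/unw0.png

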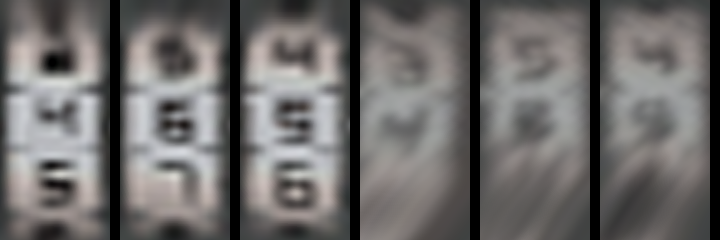

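```bash
cat > mv.py <<'E'
from h import *
from scipy.spatial.transform import Rotation as Ro
p=np.load('pose.npy')
def w(cx,cy,cz):
    c,s=np.cos(p[2]),np.sin(p[2]);return np.array([p[0]+c*cx-s*cy,p[1]+s*cx+c*cy,cz])
def st():
    s=ctrl.get_state()
    R=Ro.from_quat(s['eef_rot'])
    d=np.array(s['ee_pos'])-[p[0],p[1],0];c,si=np.cos(p[2]),np.sin(p[2])
    cp=np.array([c*d[0]+si*d[1],-si*d[0]+c*d[1],d[2]])
    print('t',round(s['t'],2),'chestTCP mm',np.round(cp*1e3,1),'F',np.round(s['contact_force'],1),'w',round(s['width'],3),'q',np.round(s['qpos'],2))
    return s,R
def target(sign=1):
    # tool x down, tool y = sign*chest x
    y=np.array([np.cos(p[2]),np.sin(p[2]),0])*sign;x=np.array([0,0,-1.]);z=np.cross(x,y)
    return Ro.from_matrix(np.c_[x,y,z])
E
python3 - <<'E'
from mv import *
s,R=st();print(np.round(R.as_matrix(),3))
for sg in(1,-1):
    T=target(sg);print(sg,np.round((R.inv()*T).as_rotvec()/(np.pi/2),3))
print(w(.025,.042,.25), R.inv().apply(w(.025,.042,.25)-[.18,.625,.222])/.1)
E
```

```text
t 0.1 chestTCP mm [-400.5  667.6  221.7] F [ 0.4  0.7 -0.1] w 1.0 q [-1.36  0.63  0.04  1.52 -0.03  1.   -0.02]
[[-0.     0.277  0.961]
 [-0.002  0.961 -0.277]
 [-1.    -0.002  0.   ]]
1 [0.83  0.001 0.001]
-1 [-1.17e+00 -1.00e-03  1.00e-03]
[ 0.59660858 -0.00746155  0.25      ] [-0.27157368 -4.92282688  5.75564549]
```

Call:
carry_out:
  deltas:
    - [[-0.3, -0.2, 0.2, 0.09, 0, 0, 1], [-0.3, -0.4, 0.4, 0.18, 0, 0, 1], [-0.3, -0.6, 0.6, 0.27, 0, 0, 1], [-0.3, -0.8, 0.8, 0.36, 0, 0, 1], [-0.3, -1, 1, 0.45, 0, 0, 1], [-0.3, -1, 1, 0.54, 0, 0, 1], [-0.3, -1, 1, 0.63, 0, 0, 1], [-0.3, -1, 1, 0.72, 0, 0, 1], [-0.3, -1, 1, 0.83, 0, 0, 1], [-0.3, -1, 1, 0.83, 0, 0, 1]]

```text
t: 1.1
ee_pos: [0.2483, 0.5005, 0.2521]
eef_rot: [-0.504, -0.496, 0.504, -0.496]
contact_force: [0.5, 0.1, -0.4]
width: 0.186
```

```bash
python3 - <<'E'
from mv import *
s,R=st();T=target(1);print(np.round((R.inv()*T).as_rotvec()/(np.pi/2),3))
print(R.inv().apply(w(.025,.042,.25)-s['ee_pos'])/.1)
E
```

```text
t 1.1 chestTCP mm [-330.4  545.1  252.1] F [ 0.5  0.1 -0.4] w 0.186 q [-1.43  0.49  0.4   1.75 -0.23  0.95 -0.95]
[-0.001  0.001  0.   ]
[0.02576618 3.56039449 5.02635086]
```

Call:
carry_out:
  deltas:
    - [[0, 0.25, 0.33, 0, 0, 0, 1], [0, 0.48, 0.67, 0, 0, 0, 1], [0, 0.71, 1, 0, 0, 0, 1]]

```text
t: 1.4
ee_pos: [0.3185, 0.3985, 0.2522]
eef_rot: [-0.502, -0.497, 0.503, -0.498]
contact_force: [0.4, 0.5, -0.2]
width: 0.006
```

Call:
carry_out:
  deltas:
    - [[0, 0.25, 0.33, 0, 0, 0, 1], [0, 0.48, 0.67, 0, 0, 0, 1], [0, 0.71, 1, 0, 0, 0, 1]]

```text
t: 1.7
ee_pos: [0.3883, 0.2973, 0.2524]
eef_rot: [-0.503, -0.497, 0.503, -0.497]
contact_force: [0.7, 0.7, 0.2]
width: 0.004
```

Call:
carry_out:
  deltas:
    - [[0, 0.25, 0.33, 0, 0, 0, 1], [0, 0.48, 0.67, 0, 0, 0, 1], [0, 0.71, 1, 0, 0, 0, 1]]

```text
t: 2.0
ee_pos: [0.4579, 0.1963, 0.2524]
eef_rot: [-0.503, -0.497, 0.503, -0.497]
contact_force: [0.6, 0.7, 0.3]
width: 0.005
```

Call:
carry_out:
  deltas:
    - [[0, 0.25, 0.33, 0, 0, 0, 1], [0, 0.48, 0.67, 0, 0, 0, 1], [0, 0.71, 1, 0, 0, 0, 1]]

```text
t: 2.3
ee_pos: [0.5275, 0.0954, 0.2523]
eef_rot: [-0.503, -0.497, 0.503, -0.497]
contact_force: [0.9, 0.6, 0.1]
width: 0.01
```

Call:
carry_out:
  deltas:
    - [[0, 0.25, 0.33, 0, 0, 0, 1], [0, 0.48, 0.67, 0, 0, 0, 1], [0, 0.71, 1, 0, 0, 0, 1], [0, 0.71, 1, 0, 0, 0, 1], [0, 0.71, 1, 0, 0, 0, 1]]

```text
t: 2.8
ee_pos: [0.5963, -0.0048, 0.2519]
eef_rot: [-0.503, -0.497, 0.504, -0.496]
contact_force: [0.1, 0.8, 0.1]
width: 0.005
```

```bash
cat > s.py <<'E'
from mv import *
s,R=st();T=target(1);print('roterr',np.round((R.inv()*T).as_rotvec()/(np.pi/2),4))
E
python3 s.py
```

```text
t 2.8 chestTCP mm [ 24.6  44.6 251.9] F [0.1 0.8 0.1] w 0.005 q [-0.32  0.55  0.44  1.64 -0.27  1.01  0.2 ]
roterr [ 0.0001 -0.0001  0.0008]
```

Call:
carry_out:
  deltas:
    - [[0.4, -0.09, 0.025, 0, 0, 0, 1], [0.75, -0.09, 0.025, 0, 0, 0, 1], [0.95, -0.09, 0.025, 0, 0, 0, 1], [0.98, -0.09, 0.025, 0, 0, 0, 1], [0.98, -0.09, 0.025, 0, 0, 0, 1]]

```text
t: 3.3
ee_pos: [0.5871, -0.0049, 0.1544]
eef_rot: [-0.503, -0.498, 0.503, -0.497]
contact_force: [0.7, 1.6, 0.7]
width: 0.006
```

```bash
python3 s.py; python3 - <<'E'
from h import *
im,d=ctrl.capture('scene');cv2.imwrite('pics/sc1.png',im);crop(0,im,250,150,350,225,8,'pics/sc1c.png')
E
```

```text
t 3.3 chestTCP mm [ 15.4  44.4 154.4] F [0.7 1.6 0.7] w 0.006 q [-0.28  0.65  0.39  1.77 -0.33  0.78  0.26]
roterr [ 0.0018 -0.0005  0.0006]
```

View pics/sc1c.png

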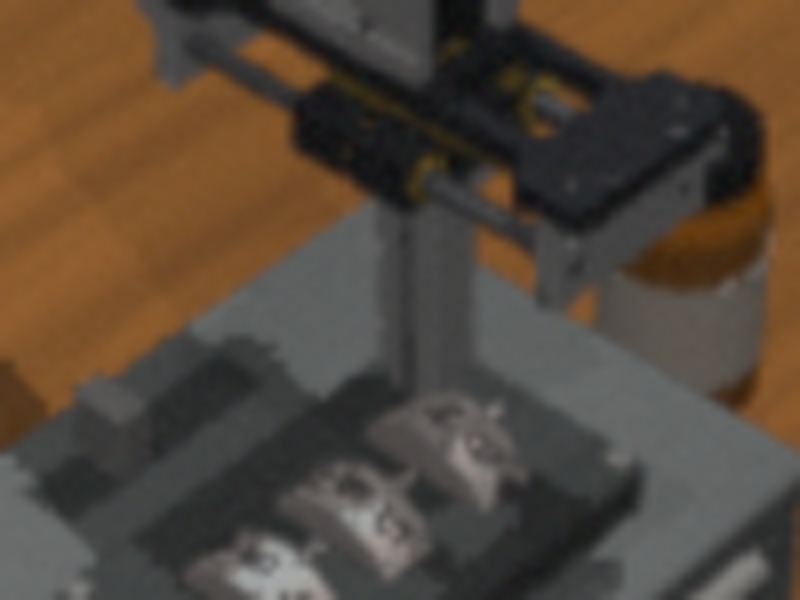

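```bash
python3 - <<'E'
from mv import *
im=cv2.imread('pics/sc1.png')
s=ctrl.get_state();R=Ro.from_quat(s['eef_rot'])
tip=[np.array(s['ee_pos'])+R.apply(v) for v in np.array([[17,-12.5,-8],[17,12.5,-8],[17,12.5,8],[17,-12.5,8]])/1e3]
wh=[w(.025+x,.042+y,.1+(.028**2-x*x)**.5) for y in(-.011,.011) for x in(-.024,-.012,0,.012,.024)]
c=cv2.resize(im[150:225,250:350],None,fx=8,fy=8,interpolation=cv2.INTER_CUBIC)
for P,col in((tip,(0,255,255)),(wh,(0,255,0))):
  for u,v in world2pix('scene',P): cv2.circle(c,(int((u+.5-250)*8),int((v+.5-150)*8)),4,col,1)
cv2.imwrite('pics/sc1p.png',c)
E
```

```text
(no output)
```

View pics/sc1p.png

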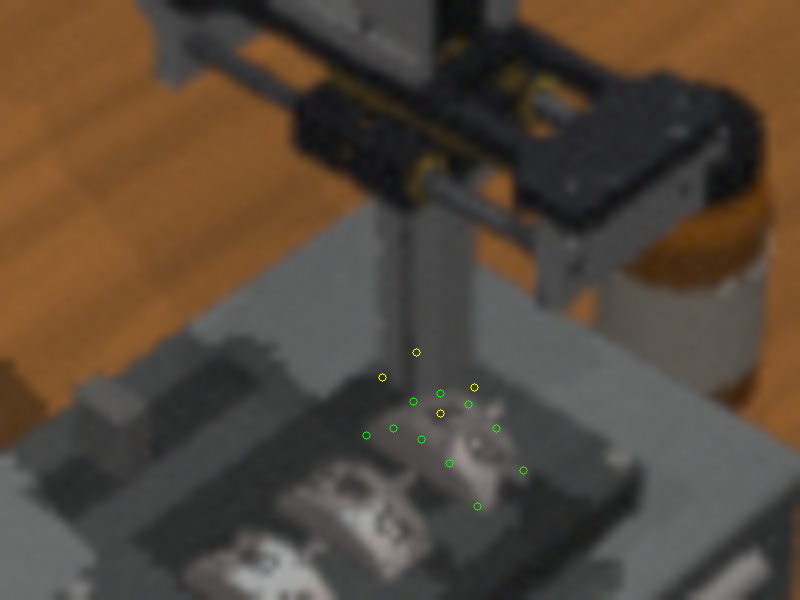

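Call:
carry_out:
  deltas:
    - [[0.02, 0, 0.02, 0, 0, 0, 1], [0.04, 0, 0.02, 0, 0, 0, 1], [0.05, 0, 0.02, 0, 0, 0, 1], [0.05, 0, 0.02, 0, 0, 0, 1]]

```text
t: 3.75
ee_pos: [0.5876, -0.0084, 0.1497]
eef_rot: [0.504, 0.497, -0.503, 0.497]
contact_force: [0.4, 0.1, 0.7]
width: 0.006
```

Call:
carry_out:
  deltas:
    - [[0.005, 0, 0, 0, 0, 0, 1], [0.01, 0, 0, 0, 0, 0, 1], [0.01, 0, 0, 0, 0, 0, 1]]

```text
t: 4.05
ee_pos: [0.5875, -0.0085, 0.1484]
eef_rot: [-0.503, -0.497, 0.503, -0.496]
contact_force: [0.3, -0.4, 0.3]
width: 0.005
```

Call:
carry_out:
  deltas:
    - [[0.005, 0, 0, 0, 0, 0, 1], [0.01, 0, 0, 0, 0, 0, 1], [0.01, 0, 0, 0, 0, 0, 1]]

```text
t: 4.35
ee_pos: [0.5876, -0.0085, 0.1477]
eef_rot: [0.504, 0.497, -0.503, 0.497]
contact_force: [-1.7, -0.2, 2.6]
width: 0.004
```

Call:
carry_out:
  deltas:
    - [[0.005, 0, 0, 0, 0, 0, 1], [0.005, 0, 0, 0, 0, 0, 1]]

```text
t: 4.55
ee_pos: [0.5876, -0.0085, 0.1472]
eef_rot: [0.504, 0.497, -0.503, 0.497]
contact_force: [-0.6, 0.9, 4.4]
width: 0.01
```

```bash
python3 s.py
```

```text
t 4.55 chestTCP mm [ 16.   40.9 147.2] F [-0.6  0.9  4.4] w 0.01 q [-0.27  0.66  0.39  1.78 -0.34  0.77  0.27]
roterr [ 0.0001 -0.0001 -0.0001]
```

Call:
carry_out:
  deltas:
    - [[0.003, 0, 0, 0, 0, 0, 1], [0.003, 0.02, 0, 0, 0, 0, 1], [0.003, 0.04, 0, 0, 0, 0, 1], [0.003, 0.06, 0, 0, 0, 0, 1]]

```text
t: 4.95
ee_pos: [0.5934, -0.0086, 0.1473]
eef_rot: [0.504, 0.497, -0.503, 0.496]
contact_force: [-2.0, -0.2, 9.3]
width: 0.004
```

Call:
carry_out:
  deltas:
    - [[0, 0.02, 0, 0, 0, 0, 1], [0, 0.04, 0, 0, 0, 0, 1], [0, 0.06, 0, 0, 0, 0, 1]]

```text
t: 5.25
ee_pos: [0.6013, -0.0087, 0.1477]
eef_rot: [0.504, 0.496, -0.502, 0.498]
contact_force: [1.3, 0.3, 5.8]
width: 0.003
```

Call:
carry_out:
  deltas:
    - [[0, 0.02, 0, 0, 0, 0, 1], [0, 0.04, 0, 0, 0, 0, 1], [0, 0.056, 0, 0, 0, 0, 1], [0, 0.056, 0, 0, 0, 0, 1]]

```text
t: 5.65
ee_pos: [0.6054, -0.0087, 0.1469]
eef_rot: [0.504, 0.496, -0.503, 0.497]
contact_force: [1.0, 1.2, 5.8]
width: 0.005
```

```bash
python3 s.py
```

```text
t 5.65 chestTCP mm [ 33.8  40.8 146.9] F [1.  1.2 5.8] w 0.005 q [-0.27  0.68  0.39  1.73 -0.34  0.79  0.27]
roterr [ 0.0002 -0.     -0.0002]
```

Call:
carry_out:
  deltas:
    - [[-0.08, 0, 0, 0, 0, 0, 1], [-0.08, -0.18, 0, 0, 0, 0, 1], [-0.08, -0.18, 0, 0, 0, 0, 1], [-0.02, -0.18, 0, 0, 0, 0, 1], [-0.01, -0.18, 0, 0, 0, 0, 1], [-0.003, -0.18, 0, 0, 0, 0, 1], [0, -0.18, 0, 0, 0, 0, 1], [0, -0.18, 0, 0, 0, 0, 1]]

```text
t: 6.45
ee_pos: [0.5875, -0.0085, 0.147]
eef_rot: [0.504, 0.497, -0.503, 0.496]
contact_force: [-1.8, -0.5, 6.0]
width: 0.007
```

```bash
python3 s.py
```

```text
t 6.45 chestTCP mm [ 15.9  40.9 147. ] F [-1.8 -0.5  6. ] w 0.007 q [-0.27  0.66  0.39  1.78 -0.34  0.77  0.27]
roterr [ 0.0001 -0.0001 -0.    ]
```

Call:
carry_out:
  deltas:
    - [[0, 0.02, 0, 0, 0, 0, 1], [0, 0.04, 0, 0, 0, 0, 1], [0, 0.06, 0, 0, 0, 0, 1], [0, 0.08, 0, 0, 0, 0, 1], [0, 0.1, 0, 0, 0, 0, 1], [0, 0.12, 0, 0, 0, 0, 1], [0, 0.14, 0, 0, 0, 0, 1], [0, 0.16, 0, 0, 0, 0, 1], [0, 0.177, 0, 0, 0, 0, 1], [0, 0.177, 0, 0, 0, 0, 1]]

```text
t: 7.45
ee_pos: [0.6053, -0.0087, 0.1469]
eef_rot: [0.504, 0.496, -0.503, 0.497]
contact_force: [1.6, -0.1, 6.2]
width: 0.003
```

Call:
carry_out:
  deltas:
    - [[-0.1, 0, 0, 0, 0, 0, 1], [-0.4, -0.3, 0, 0, 0, 0, 1], [-0.6, -0.7, 0, 0, 0, 0, 1], [-0.6, -1, 0, 0, 0, 0, 1], [-0.6, -1, 0, 0, 0, 0, 1]]

```text
t: 7.95
ee_pos: [0.5, -0.0072, 0.207]
eef_rot: [-0.503, -0.498, 0.504, -0.495]
contact_force: [-0.2, 0.5, 0.0]
width: 0.003
```

```bash
cat > look.py <<'E'
from mv import *
import sys
n=sys.argv[1];st()
a,_=ctrl.capture('top');b,_=ctrl.capture('scene')
cv2.imwrite(f'pics/top{n}.png',a);cv2.imwrite(f'pics/scene{n}.png',b)
from unwrap import unwrap
u=np.hstack([unwrap('top',a,p),unwrap('scene',b,p)])
c=cv2.resize(a[150:255,270:420],None,fx=4.8,fy=4.8,interpolation=cv2.INTER_CUBIC)
c=cv2.resize(c,(720,int(c.shape[0])))
cv2.imwrite(f'pics/look{n}.png',np.vstack([u,c[:350]]))
E
python3 look.py 2
```

```text
t 7.95 chestTCP mm [-71.6  40.9 207. ] F [-0.2  0.5  0. ] w 0.003 q [-0.35  0.47  0.44  1.95 -0.28  0.78  0.24]
```

View pics/look2.png

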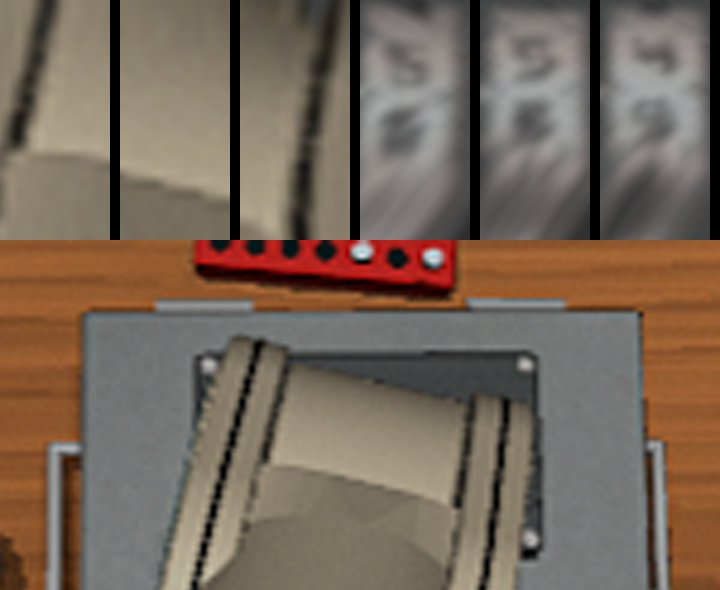

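The top view is blocked by the arm, but the scene unwrap shows the left wheel at 6 with 5 beyond it. The middle still shows 6 and the right 5. Next is the middle wheel, four digits back.

Call:
carry_out:
  deltas:
    - [[0, 0.4, 0.2, 0, 0, 0, 1], [0.1, 0.8, 0.35, 0, 0, 0, 1], [0.3, 1, 0.41, 0, 0, 0, 1], [0.5, 1, 0.41, 0, 0, 0, 1], [0.54, 1, 0.41, 0, 0, 0, 1], [0.54, 1, 0.41, 0, 0, 0, 1]]

```text
t: 8.65
ee_pos: [0.6039, -0.0496, 0.1515]
eef_rot: [-0.503, -0.497, 0.504, -0.496]
contact_force: [0.4, 0.0, -0.6]
width: 0.003
```

Call:
carry_out:
  deltas:
    - [[0.01, 0.05, 0, 0, 0, 0, 1], [0.03, 0.05, 0, 0, 0, 0, 1], [0.04, 0.05, 0, 0, 0, 0, 1], [0.04, 0.05, 0, 0, 0, 0, 1]]

```text
t: 9.05
ee_pos: [0.6093, -0.0496, 0.1491]
eef_rot: [0.504, 0.497, -0.503, 0.497]
contact_force: [0.2, -0.5, 0.5]
width: 0.004
```

```bash
python3 s.py
```

```text
t 9.05 chestTCP mm [ 38.2   0.  149.1] F [ 0.2 -0.5  0.5] w 0.004 q [-0.2   0.69  0.39  1.71 -0.34  0.81  0.33]
roterr [ 0.0003 -0.0001 -0.0003]
```

Call:
carry_out:
  deltas:
    - [[0, -0.04, 0, 0, 0, 0, 1], [0.005, -0.04, 0, 0, 0, 0, 1], [0.01, -0.04, 0, 0, 0, 0, 1], [0.01, -0.04, 0, 0, 0, 0, 1]]

```text
t: 9.45
ee_pos: [0.6052, -0.0497, 0.1477]
eef_rot: [0.503, 0.497, -0.503, 0.497]
contact_force: [0.0, 0.5, -0.3]
width: 0.005
```

Call:
carry_out:
  deltas:
    - [[0.005, 0, 0, 0, 0, 0, 1], [0.01, 0, 0, 0, 0, 0, 1], [0.01, 0, 0, 0, 0, 0, 1]]

```text
t: 9.75
ee_pos: [0.6052, -0.0497, 0.1465]
eef_rot: [-0.503, -0.497, 0.503, -0.496]
contact_force: [-0.9, -0.1, -0.1]
width: 0.006
```

Call:
carry_out:
  deltas:
    - [[0.005, 0, 0, 0, 0, 0, 1], [0.01, 0, 0, 0, 0, 0, 1], [0.01, 0, 0, 0, 0, 0, 1]]

```text
t: 10.05
ee_pos: [0.6052, -0.0497, 0.1455]
eef_rot: [-0.503, -0.497, 0.503, -0.496]
contact_force: [0.6, 0.1, -0.6]
width: 0.005
```

Call:
carry_out:
  deltas:
    - [[0.005, 0, 0, 0, 0, 0, 1], [0.01, 0, 0, 0, 0, 0, 1], [0.01, 0, 0, 0, 0, 0, 1]]

```text
t: 10.35
ee_pos: [0.6052, -0.0497, 0.1446]
eef_rot: [-0.503, -0.497, 0.503, -0.497]
contact_force: [-0.2, -0.7, -0.2]
width: 0.007
```

Call:
carry_out:
  deltas:
    - [[0.005, 0, 0, 0, 0, 0, 1], [0.01, 0, 0, 0, 0, 0, 1], [0.01, 0, 0, 0, 0, 0, 1]]

```text
t: 10.65
ee_pos: [0.6055, -0.0498, 0.144]
eef_rot: [0.504, 0.496, -0.503, 0.497]
contact_force: [-0.4, -0.1, 4.1]
width: 0.01
```

Call:
carry_out:
  deltas:
    - [[0.003, 0, 0, 0, 0, 0, 1], [0.003, -0.02, 0, 0, 0, 0, 1], [0.003, -0.04, 0, 0, 0, 0, 1], [0.003, -0.06, 0, 0, 0, 0, 1]]

```text
t: 11.05
ee_pos: [0.6005, -0.0497, 0.1442]
eef_rot: [0.504, 0.496, -0.503, 0.497]
contact_force: [0.8, 0.8, 6.4]
width: 0.003
```

Call:
carry_out:
  deltas:
    - [[0, -0.02, 0, 0, 0, 0, 1], [0, -0.04, 0, 0, 0, 0, 1], [0, -0.06, 0, 0, 0, 0, 1], [0, -0.08, 0, 0, 0, 0, 1], [0, -0.1, 0, 0, 0, 0, 1], [0, -0.117, 0, 0, 0, 0, 1], [0, -0.117, 0, 0, 0, 0, 1]]

```text
t: 11.75
ee_pos: [0.5869, -0.0495, 0.1437]
eef_rot: [-0.503, -0.497, 0.504, -0.496]
contact_force: [0.8, 0.4, 6.1]
width: 0.002
```

Call:
carry_out:
  deltas:
    - [[-0.08, 0, 0, 0, 0, 0, 1], [-0.08, 0.177, 0, 0, 0, 0, 1], [-0.08, 0.177, 0, 0, 0, 0, 1], [-0.02, 0.177, 0, 0, 0, 0, 1], [-0.01, 0.177, 0, 0, 0, 0, 1], [-0.003, 0.177, 0, 0, 0, 0, 1], [0, 0.177, 0, 0, 0, 0, 1], [0, 0.177, 0, 0, 0, 0, 1]]

```text
t: 12.55
ee_pos: [0.605, -0.0498, 0.1436]
eef_rot: [0.503, 0.497, -0.503, 0.496]
contact_force: [-0.4, -0.0, 4.7]
width: 0.001
```

```bash
python3 look.py 3
```

```text
t 12.55 chestTCP mm [ 34.   -0.2 143.6] F [-0.4 -0.   4.7] w 0.001 q [-0.2   0.69  0.39  1.73 -0.34  0.79  0.34]
```

View pics/look3.png

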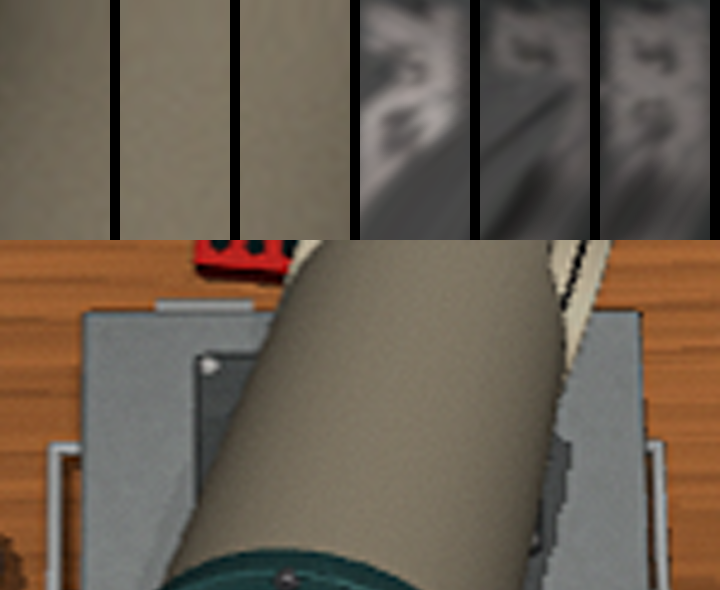

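The middle wheel's far face now shows 4, so it reads 5. Three more strokes to go.

Call:
carry_out:
  deltas:
    - [[0, -0.02, 0, 0, 0, 0, 1], [0, -0.04, 0, 0, 0, 0, 1], [0, -0.06, 0, 0, 0, 0, 1], [0, -0.08, 0, 0, 0, 0, 1], [0, -0.1, 0, 0, 0, 0, 1], [0, -0.12, 0, 0, 0, 0, 1], [0, -0.14, 0, 0, 0, 0, 1], [0, -0.16, 0, 0, 0, 0, 1], [0, -0.177, 0, 0, 0, 0, 1], [0, -0.177, 0, 0, 0, 0, 1]]

```text
t: 13.65
ee_pos: [0.5869, -0.0495, 0.1436]
eef_rot: [-0.503, -0.497, 0.504, -0.496]
contact_force: [-1.6, 0.4, 5.9]
width: 0.004
```

Call:
carry_out:
  deltas:
    - [[-0.08, 0, 0, 0, 0, 0, 1], [-0.08, 0.177, 0, 0, 0, 0, 1], [-0.08, 0.177, 0, 0, 0, 0, 1], [-0.02, 0.177, 0, 0, 0, 0, 1], [-0.01, 0.177, 0, 0, 0, 0, 1], [-0.003, 0.177, 0, 0, 0, 0, 1], [0, 0.177, 0, 0, 0, 0, 1], [0, 0.177, 0, 0, 0, 0, 1]]

```text
t: 14.45
ee_pos: [0.6051, -0.0497, 0.1437]
eef_rot: [0.504, 0.497, -0.503, 0.497]
contact_force: [-0.2, 0.1, 4.8]
width: 0.006
```

Call:
carry_out:
  deltas:
    - [[0, -0.02, 0, 0, 0, 0, 1], [0, -0.04, 0, 0, 0, 0, 1], [0, -0.06, 0, 0, 0, 0, 1], [0, -0.08, 0, 0, 0, 0, 1], [0, -0.1, 0, 0, 0, 0, 1], [0, -0.12, 0, 0, 0, 0, 1], [0, -0.14, 0, 0, 0, 0, 1], [0, -0.16, 0, 0, 0, 0, 1], [0, -0.177, 0, 0, 0, 0, 1], [0, -0.177, 0, 0, 0, 0, 1]]

```text
t: 15.45
ee_pos: [0.5868, -0.0495, 0.1436]
eef_rot: [-0.503, -0.497, 0.504, -0.496]
contact_force: [-1.1, 0.2, 6.0]
width: 0.004
```

Call:
carry_out:
  deltas:
    - [[-0.08, 0, 0, 0, 0, 0, 1], [-0.08, 0.177, 0, 0, 0, 0, 1], [-0.08, 0.177, 0, 0, 0, 0, 1], [-0.02, 0.177, 0, 0, 0, 0, 1], [-0.01, 0.177, 0, 0, 0, 0, 1], [-0.003, 0.177, 0, 0, 0, 0, 1], [0, 0.177, 0, 0, 0, 0, 1], [0, 0.177, 0, 0, 0, 0, 1]]

```text
t: 16.25
ee_pos: [0.605, -0.0498, 0.1436]
eef_rot: [0.503, 0.497, -0.503, 0.496]
contact_force: [-0.9, -0.6, 4.2]
width: 0.005
```

```bash
python3 look.py 4
```

```text
t 16.25 chestTCP mm [ 34.   -0.2 143.6] F [-0.9 -0.6  4.2] w 0.005 q [-0.2   0.69  0.39  1.73 -0.34  0.79  0.34]
```

View pics/look4.png

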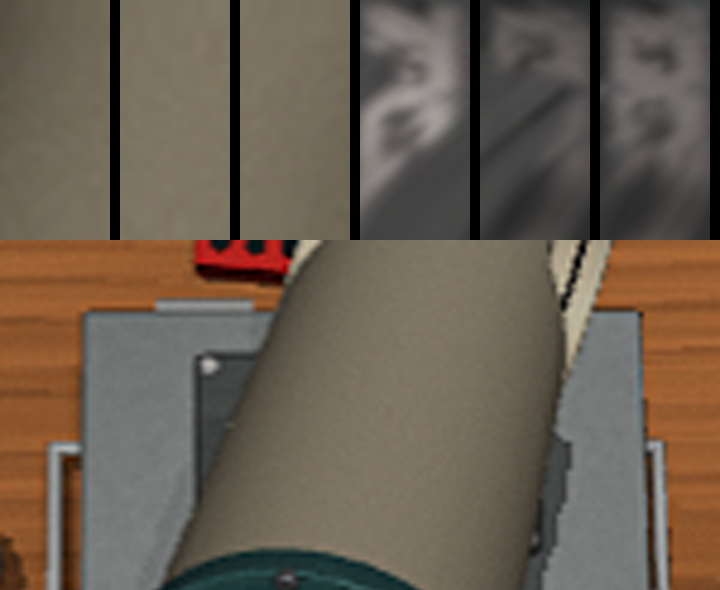

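Call:
carry_out:
  deltas:
    - [[0, -0.02, 0, 0, 0, 0, 1], [0, -0.04, 0, 0, 0, 0, 1], [0, -0.06, 0, 0, 0, 0, 1], [0, -0.08, 0, 0, 0, 0, 1], [0, -0.1, 0, 0, 0, 0, 1], [0, -0.12, 0, 0, 0, 0, 1], [0, -0.14, 0, 0, 0, 0, 1], [0, -0.16, 0, 0, 0, 0, 1], [0, -0.177, 0, 0, 0, 0, 1], [0, -0.177, 0, 0, 0, 0, 1]]

```text
t: 17.35
ee_pos: [0.587, -0.0495, 0.1436]
eef_rot: [-0.503, -0.497, 0.504, -0.496]
contact_force: [-1.6, -0.0, 5.9]
width: 0.006
```

Call:
carry_out:
  deltas:
    - [[-0.1, 0, 0, 0, 0, 0, 1], [-0.3, 0, 0.1, 0, 0, 0, 1], [-0.6, -0.4, 0.3, 0, 0, 0, 1], [-0.6, -0.8, 0.42, 0, 0, 0, 1], [-0.6, -0.9, 0.42, 0, 0, 0, 1], [-0.6, -0.9, 0.42, 0, 0, 0, 1]]

```text
t: 17.95
ee_pos: [0.4952, -0.0902, 0.2037]
eef_rot: [-0.504, -0.497, 0.504, -0.496]
contact_force: [0.1, 0.6, 0.7]
width: 0.004
```

```bash
python3 look.py 5
```

```text
t 17.95 chestTCP mm [-75.2 -42.1 203.7] F [0.1 0.6 0.7] w 0.004 q [-0.18  0.48  0.43  1.95 -0.28  0.77  0.4 ]
```

View pics/look5.png

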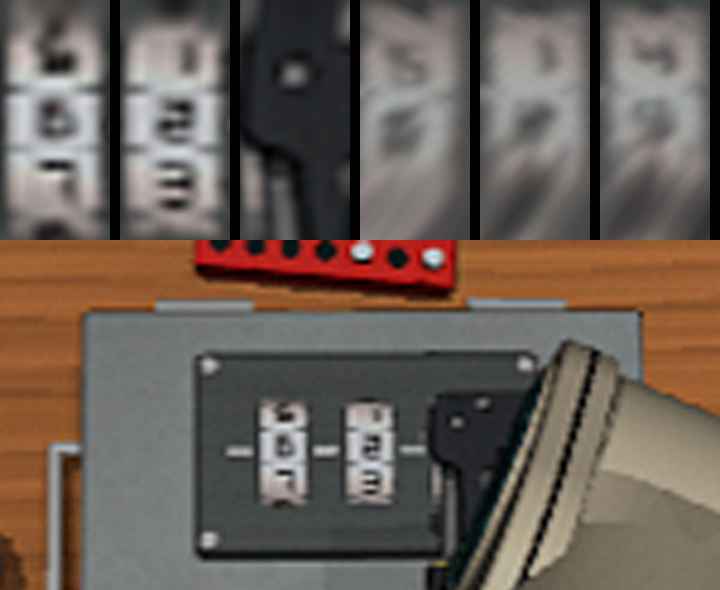

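The top unwrap shows the left wheel as 5/6/7 and the middle as 1/2/3, so both are on code and centred. The right wheel is still at 5 and needs two digits forward.

Call:
carry_out:
  deltas:
    - [[0, 0.4, 0, 0, 0, 0, 1], [0.2, 0.8, 0, 0, 0, 0, 1], [0.45, 0.91, 0, 0, 0, 0, 1], [0.52, 0.91, 0, 0, 0, 0, 1], [0.54, 0.91, 0, 0, 0, 0, 1], [0.54, 0.91, 0, 0, 0, 0, 1]]

```text
t: 18.65
ee_pos: [0.5874, -0.0915, 0.1494]
eef_rot: [-0.503, -0.497, 0.504, -0.496]
contact_force: [-0.6, -0.1, 1.0]
width: 0.004
```

Call:
carry_out:
  deltas:
    - [[0.005, 0, 0, 0, 0, 0, 1], [0.01, 0, 0, 0, 0, 0, 1], [0.01, 0, 0, 0, 0, 0, 1]]

```text
t: 18.95
ee_pos: [0.588, -0.0915, 0.1492]
eef_rot: [0.504, 0.496, -0.503, 0.497]
contact_force: [0.4, -0.1, 0.2]
width: 0.007
```

Call:
carry_out:
  deltas:
    - [[0.005, 0, 0, 0, 0, 0, 1], [0.01, 0, 0, 0, 0, 0, 1], [0.01, 0, 0, 0, 0, 0, 1]]

```text
t: 19.25
ee_pos: [0.5879, -0.0914, 0.1474]
eef_rot: [0.503, 0.497, -0.503, 0.496]
contact_force: [-0.3, -0.1, 0.0]
width: 0.006
```

```bash
python3 s.py
```

```text
t 19.25 chestTCP mm [ 17.4 -42.1 147.4] F [-0.3 -0.1  0. ] w 0.006 q [-0.13  0.67  0.39  1.76 -0.34  0.78  0.41]
roterr [ 0.0001 -0.0001  0.    ]
```

Call:
carry_out:
  deltas:
    - [[0.005, -0.014, 0, 0, 0, 0, 1], [0.01, -0.014, 0, 0, 0, 0, 1], [0.01, -0.014, 0, 0, 0, 0, 1]]

```text
t: 19.55
ee_pos: [0.5864, -0.0914, 0.1462]
eef_rot: [-0.503, -0.497, 0.504, -0.496]
contact_force: [-0.0, -0.3, 0.7]
width: 0.01
```

Call:
carry_out:
  deltas:
    - [[0.005, 0, 0, 0, 0, 0, 1], [0.01, 0, 0, 0, 0, 0, 1], [0.01, 0, 0, 0, 0, 0, 1]]

```text
t: 19.85
ee_pos: [0.5865, -0.0914, 0.1453]
eef_rot: [-0.503, -0.497, 0.503, -0.497]
contact_force: [0.8, 0.6, 0.4]
width: 0.005
```

Call:
carry_out:
  deltas:
    - [[0.005, 0, 0, 0, 0, 0, 1], [0.01, 0, 0, 0, 0, 0, 1], [0.01, 0, 0, 0, 0, 0, 1]]

```text
t: 20.15
ee_pos: [0.5865, -0.0914, 0.1443]
eef_rot: [-0.503, -0.497, 0.503, -0.496]
contact_force: [0.2, 0.3, -0.2]
width: 0.002
```

Call:
carry_out:
  deltas:
    - [[0.005, 0, 0, 0, 0, 0, 1], [0.01, 0, 0, 0, 0, 0, 1], [0.01, 0, 0, 0, 0, 0, 1]]

```text
t: 20.45
ee_pos: [0.5866, -0.0915, 0.1437]
eef_rot: [0.504, 0.496, -0.503, 0.497]
contact_force: [-0.6, 1.2, 2.6]
width: 0.003
```

Call:
carry_out:
  deltas:
    - [[0.005, 0, 0, 0, 0, 0, 1], [0.01, 0, 0, 0, 0, 0, 1], [0.01, 0, 0, 0, 0, 0, 1]]

```text
t: 20.75
ee_pos: [0.5866, -0.0915, 0.1429]
eef_rot: [0.504, 0.496, -0.503, 0.497]
contact_force: [-2.1, 0.4, 7.0]
width: 0.002
```

Call:
carry_out:
  deltas:
    - [[-0.001, 0.02, 0, 0, 0, 0, 1], [-0.001, 0.04, 0, 0, 0, 0, 1], [-0.001, 0.06, 0, 0, 0, 0, 1], [-0.001, 0.08, 0, 0, 0, 0, 1], [-0.001, 0.1, 0, 0, 0, 0, 1], [-0.001, 0.12, 0, 0, 0, 0, 1], [-0.001, 0.14, 0, 0, 0, 0, 1], [-0.001, 0.16, 0, 0, 0, 0, 1], [-0.001, 0.178, 0, 0, 0, 0, 1], [-0.001, 0.178, 0, 0, 0, 0, 1]]

```text
t: 21.75
ee_pos: [0.6048, -0.0917, 0.1428]
eef_rot: [0.504, 0.496, -0.503, 0.497]
contact_force: [1.1, 1.7, 6.0]
width: 0.005
```

Call:
carry_out:
  deltas:
    - [[-0.08, 0, 0, 0, 0, 0, 1], [-0.08, -0.178, 0, 0, 0, 0, 1], [-0.08, -0.178, 0, 0, 0, 0, 1], [-0.02, -0.178, 0, 0, 0, 0, 1], [-0.01, -0.178, 0, 0, 0, 0, 1], [-0.003, -0.178, 0, 0, 0, 0, 1], [0, -0.178, 0, 0, 0, 0, 1], [0, -0.178, 0, 0, 0, 0, 1]]

```text
t: 22.55
ee_pos: [0.5871, -0.0916, 0.1429]
eef_rot: [0.504, 0.496, -0.503, 0.497]
contact_force: [-1.7, 0.9, 7.5]
width: 0.005
```

Call:
carry_out:
  deltas:
    - [[0, 0.02, 0, 0, 0, 0, 1], [0, 0.04, 0, 0, 0, 0, 1], [0, 0.06, 0, 0, 0, 0, 1], [0, 0.08, 0, 0, 0, 0, 1], [0, 0.1, 0, 0, 0, 0, 1], [0, 0.12, 0, 0, 0, 0, 1], [0, 0.14, 0, 0, 0, 0, 1], [0, 0.16, 0, 0, 0, 0, 1], [0, 0.178, 0, 0, 0, 0, 1], [0, 0.178, 0, 0, 0, 0, 1]]

```text
t: 23.55
ee_pos: [0.605, -0.0918, 0.1427]
eef_rot: [0.504, 0.496, -0.503, 0.497]
contact_force: [0.3, 0.3, 5.4]
width: 0.006
```

Call:
carry_out:
  deltas:
    - [[-0.1, 0, 0, 0, 0, 0, 1], [-0.3, 0, 0.2, 0, 0, 0, 1], [-0.5, -0.4, 0.4, 0, 0, 0, 1], [-0.5, -0.8, 0.4, 0, 0, 0, 1], [-0.5, -1, 0.4, 0, 0, 0, 1], [-0.5, -1, 0.4, 0, 0, 0, 1]]

```text
t: 24.15
ee_pos: [0.5003, -0.1304, 0.1927]
eef_rot: [-0.503, -0.497, 0.504, -0.495]
contact_force: [0.4, 0.5, 0.3]
width: 0.002
```

```bash
python3 look.py 6
```

```text
t 24.15 chestTCP mm [-69.5 -82.3 192.7] F [0.4 0.5 0.3] w 0.002 q [-0.08  0.51  0.42  1.92 -0.29  0.77  0.48]
```

View pics/look6.png

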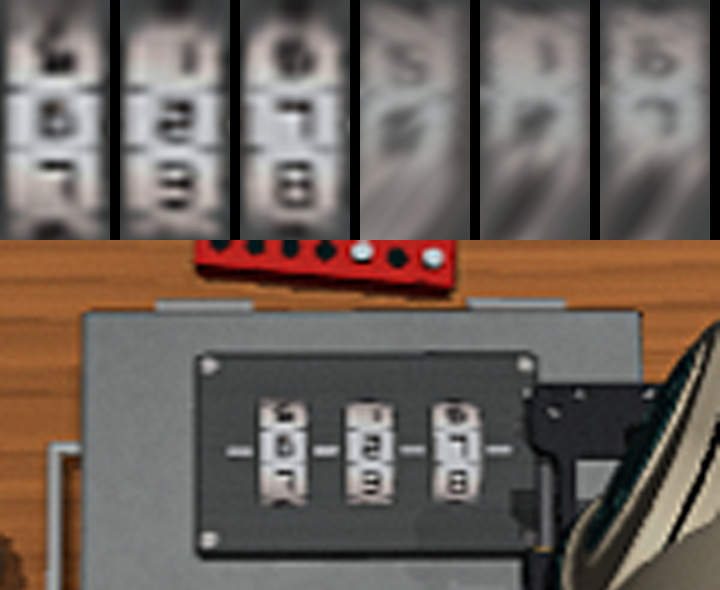

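The code reads 6-2-7 with every digit centred. Next, lower the tip to the right of the bolt grip.

Call:
carry_out:
  deltas:
    - [[0.3, 0, -0.2, 0, 0, 0, 1], [0.6, 0, -0.25, 0, 0, 0, 1], [0.72, 0, -0.3, 0, 0, 0, 1], [0.72, 0, -0.4, 0, 0, 0, 1], [0.72, 0, -0.44, 0, 0, 0, 1], [0.72, 0, -0.44, 0, 0, 0, 1]]

```text
t: 24.85
ee_pos: [0.5056, -0.0857, 0.1214]
eef_rot: [0.504, 0.496, -0.503, 0.497]
contact_force: [0.2, -0.2, 0.7]
width: 0.008
```

```bash
python3 s.py;  python3 - <<'E'
from h import *
im,d=ctrl.capture('scene');crop(0,im,240,170,330,240,8,'pics/sc7c.png')
E
```

```text
t 24.85 chestTCP mm [-64.9 -37.5 121.4] F [ 0.2 -0.2  0.7] w 0.008 q [-0.12  0.61  0.36  2.   -0.37  0.59  0.47]
roterr [ 0.001   0.     -0.0013]
```

View pics/sc7c.png

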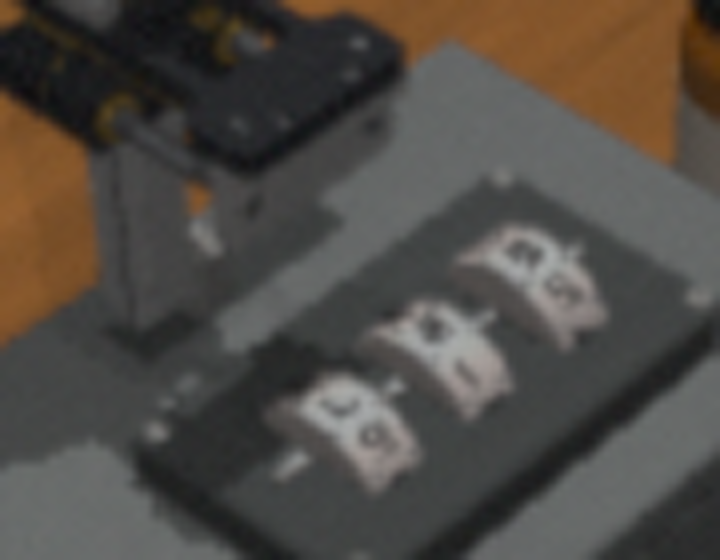

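Call:
carry_out:
  deltas:
    - [[0.01, -0.04, 0, 0, 0, 0, 1], [0.01, -0.04, -0.02, 0, 0, 0, 1], [0.01, -0.04, -0.04, 0, 0, 0, 1], [0.01, -0.04, -0.06, 0, 0, 0, 1], [0.01, -0.04, -0.08, 0, 0, 0, 1], [0.01, -0.04, -0.08, 0, 0, 0, 1]]

```text
t: 25.5
ee_pos: [0.5006, -0.0781, 0.1195]
eef_rot: [0.503, 0.497, -0.503, 0.497]
contact_force: [-0.1, 0.4, -0.7]
width: 0.004
```

Call:
carry_out:
  deltas:
    - [[0, 0, -0.015, 0, 0, 0, 1], [0, 0, -0.03, 0, 0, 0, 1], [0, 0, -0.03, 0, 0, 0, 1]]

```text
t: 25.8
ee_pos: [0.5006, -0.0755, 0.1195]
eef_rot: [-0.503, -0.496, 0.504, -0.497]
contact_force: [0.2, -2.1, 0.1]
width: 0.004
```

```bash
python3 s.py
```

```text
t 25.8 chestTCP mm [-70.1 -27.4 119.5] F [ 0.2 -2.1  0.1] w 0.004 q [-0.14  0.61  0.36  2.02 -0.37  0.58  0.45]
roterr [ 0.      0.0003 -0.0001]
```

Contact: Fy is -2.1 N, about the bolt's sliding friction. I'll push in steps, watching whether the bolt is blocked at about 3 mm.

Call:
carry_out:
  deltas:
    - [[0, 0, -0.01, 0, 0, 0, 1], [0, 0, -0.02, 0, 0, 0, 1], [0, 0, -0.02, 0, 0, 0, 1]]

```text
t: 26.1
ee_pos: [0.5007, -0.0731, 0.1195]
eef_rot: [0.503, 0.497, -0.503, 0.497]
contact_force: [0.1, -1.2, 0.0]
width: 0.009
```

Call:
carry_out:
  deltas:
    - [[0, 0, -0.01, 0, 0, 0, 1], [0, 0, -0.02, 0, 0, 0, 1], [0, 0, -0.02, 0, 0, 0, 1]]

```text
t: 26.4
ee_pos: [0.5007, -0.071, 0.1195]
eef_rot: [0.503, 0.497, -0.503, 0.497]
contact_force: [-0.5, -1.8, -0.0]
width: 0.008
```

Call:
carry_out:
  deltas:
    - [[0, 0, -0.01, 0, 0, 0, 1], [0, 0, -0.02, 0, 0, 0, 1], [0, 0, -0.03, 0, 0, 0, 1], [0, 0, -0.03, 0, 0, 0, 1]]

```text
t: 26.8
ee_pos: [0.5007, -0.068, 0.1195]
eef_rot: [0.503, 0.497, -0.503, 0.497]
contact_force: [-0.6, -1.1, 0.8]
width: 0.003
```

Call:
carry_out:
  deltas:
    - [[0, 0, -0.02, 0, 0, 0, 1], [0, 0, -0.04, 0, 0, 0, 1], [0, 0, -0.06, 0, 0, 0, 1], [0, 0, -0.08, 0, 0, 0, 1], [0, 0, -0.1, 0, 0, 0, 1], [0, 0, -0.12, 0, 0, 0, 1], [0, 0, -0.14, 0, 0, 0, 1], [0, 0, -0.14, 0, 0, 0, 1]]

```text
t: 27.6
ee_pos: [0.5009, -0.0536, 0.1195]
eef_rot: [0.503, 0.497, -0.503, 0.497]
contact_force: [0.1, -1.5, 0.8]
width: 0.003
```

Call:
carry_out:
  deltas:
    - [[0, 0, -0.01, 0, 0, 0, 1], [0, 0, -0.02, 0, 0, 0, 1], [0, 0, -0.02, 0, 0, 0, 1]]

```text
t: 27.9
ee_pos: [0.5009, -0.0521, 0.1195]
eef_rot: [0.503, 0.497, -0.503, 0.497]
contact_force: [1.0, -2.2, 0.7]
width: 0.004
```

Call:
carry_out:
  deltas:
    - [[0, 0, -0.01, 0, 0, 0, 1], [0, 0, -0.02, 0, 0, 0, 1], [0, 0, -0.02, 0, 0, 0, 1]]

```text
t: 28.2
ee_pos: [0.5009, -0.0509, 0.1195]
eef_rot: [-0.503, -0.496, 0.504, -0.497]
contact_force: [0.3, -3.7, 0.5]
width: 0.004
```

Call:
carry_out:
  deltas:
    - [[0, 0, -0.01, 0, 0, 0, 1], [0, 0, -0.01, 0, 0, 0, 1], [0, 0, -0.01, 0, 0, 0, 1]]

```text
t: 28.5
ee_pos: [0.5009, -0.0501, 0.1195]
eef_rot: [-0.503, -0.496, 0.504, -0.497]
contact_force: [-0.6, -4.8, 1.0]
width: 0.002
```

Call:
carry_out:
  deltas:
    - [[0, 0, -0.01, 0, 0, 0, 1], [0, 0, -0.01, 0, 0, 0, 1], [0, 0, -0.01, 0, 0, 0, 1]]

```text
t: 28.8
ee_pos: [0.5009, -0.0496, 0.1195]
eef_rot: [-0.503, -0.496, 0.504, -0.497]
contact_force: [-0.4, -6.2, 0.9]
width: 0.006
```

Force rises steadily to 6.2 N after about 26–27 mm of travel, so the bolt is on its rubber stop. Back off and look.

Call:
carry_out:
  deltas:
    - [[0, 0, 0.04, 0, 0, 0, 1], [0, 0, 0.2, 0, 0, 0, 1], [-0.2, 0, 0.5, 0, 0, 0, 1], [-0.6, 0, 0.9, 0, 0, 0, 1], [-0.9, 0, 1, 0, 0, 0, 1], [-0.9, 0, 1, 0, 0, 0, 1], [-0.9, 0, 1, 0, 0, 0, 1]]

```text
t: 29.5
ee_pos: [0.4997, -0.147, 0.2096]
eef_rot: [0.504, 0.497, -0.503, 0.496]
contact_force: [0.2, 0.1, -0.9]
width: 0.005
```

Call:
carry_out:
  deltas:
    - [[0, -0.2, 0.3, 0, 0, 0, 1], [0, -0.4, 0.6, 0, 0, 0, 1], [0, -0.5, 1, 0, 0, 0, 1], [0, -0.5, 1, 0, 0, 0, 1], [0, -0.5, 1, 0, 0, 0, 1]]

```text
t: 30.0
ee_pos: [0.4475, -0.2462, 0.208]
eef_rot: [0.504, 0.498, -0.504, 0.495]
contact_force: [0.8, 0.1, 0.2]
width: 0.006
```

```bash
python3 look.py 8
```

```text
t 30.0 chestTCP mm [-120.8 -198.8  208. ] F [0.8 0.1 0.2] w 0.006 q [ 0.15  0.48  0.43  1.92 -0.27  0.8   0.72]
```

View pics/look8.png

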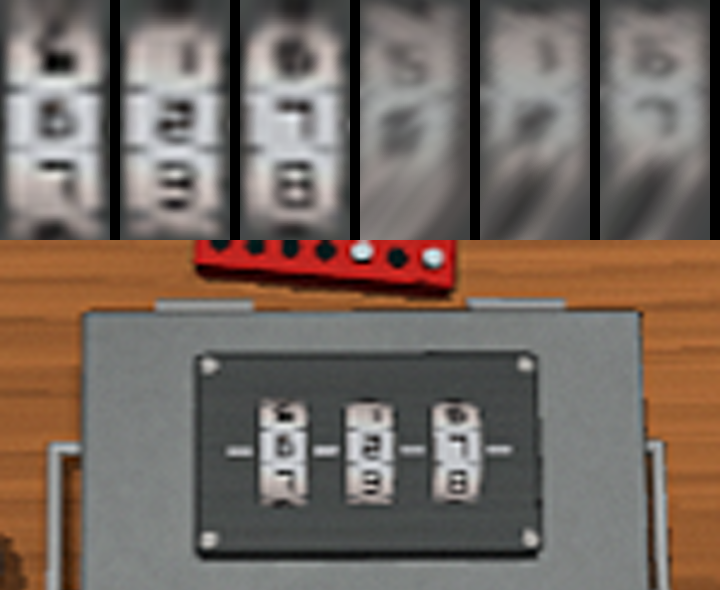

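View pics/scene8.png

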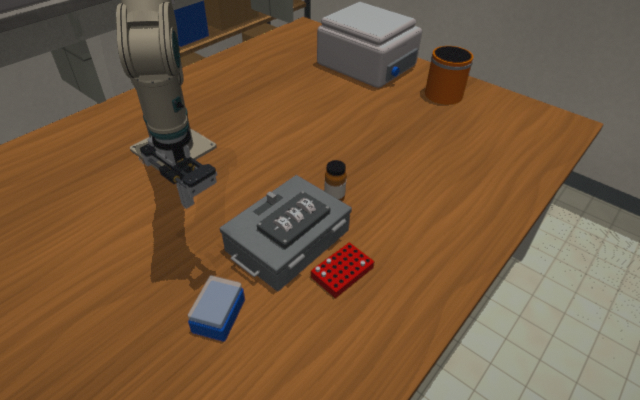

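```bash
python3 - <<'E'
from mv import *
a=cv2.imread('pics/top0.png');b=cv2.imread('pics/top8.png')
c=[cv2.resize(i[222:250,320:380],None,fx=12,fy=10,interpolation=cv2.INTER_CUBIC) for i in(a,b)]
cv2.imwrite('pics/bolt.png',np.vstack(c))
g=[i[222:250,320:380].max(2).astype(float)for i in(a,b)]
for i in g: 
    m=(i[10:18]>150); print((np.nonzero(m)[1]).mean()+320 if m.any() else None)
print(world2pix('top',[w(-.07,-.014,.118),w(-.07,.012,.118)]))
E
```

```text
353.1212121212121
341.42424242424244
[[353.15973964 233.96187193]
 [341.86601645 234.00896059]]
```

View pics/bolt.png

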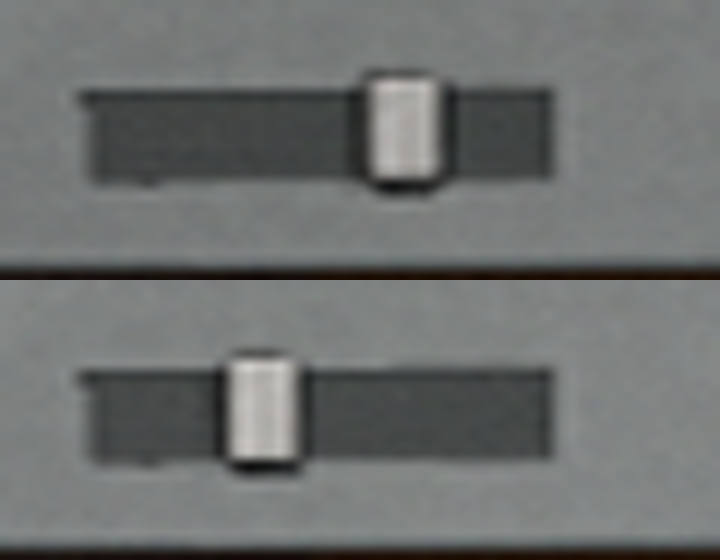

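The grip moved from column 353.1 to 341.4, about 27 mm, which is at its stop (26 mm would be column 341.9). The code still reads 6-2-7, and nothing else has moved.

```bash
python3 -c "
from rig import ctrl
print(ctrl.sign_off())"
```

```text
the job is handed in; nothing more can be done
None
```

I dialled the chest's code to 6-2-7 and slid the bolt left to its stop, then handed the job in at about 30 s of the 64 s allowed.

- **Wheels:** I rolled left from 4 to 6, middle from 6 to 2 and right from 5 to 7, one digit per light stroke with the closed fingertips. The highest press force I read was 9.3 N against the 18 N limit. Force is only reported at the end of each move, so I can't rule out brief higher values in between.
- **Bolt:** It slid freely at about 2 N and wasn't blocked at 3 mm. I pushed until the rubber stop gave 6.2 N.
- **Final pictures:** After backing off, the top view showed the bolt grip about 27 mm from its start, against a nominal 26 mm. The wheels still read 6-2-7, centred on the index ridges. The jar, tip box and tube block looked unmoved by eye, and the gripper was clear of everything.

No check failed. One limitation is that the chest pose fit was about 1 pixel (2 mm) off at the edges, and the scene camera differed by up to 13 mm-scale pixels at one lid corner (about 2.6 pixels); neither affected the result.

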